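# Bring the spout bottle to the front of the carousel and hold it there

### The arm

A 6-joint arm with a two-finger parallel gripper is mounted at the origin on a cart in front of the work surface, level with it; the furniture and walls round the work are solid. World frame = base frame: x ahead of the robot, y to its left, z up, the work surface at z = 0. Lengths are in m, angles in rad, forces in N, time in s.
With the tool pointing down it reaches from about 0.375 to 0.825 m from the base axis. Payload 5.5 kg.
Tool frame: the origin (TCP) lies midway between the tips of the shut fingers; the grasp point (between the pads) lies 19 mm behind it; z points along the fingers, y is the line along which they close (so a half turn about z gives the same grasp; the last joint's range is limited). The gripper opens to 85 mm and grips with 20 to 120 N. Pads are 22 mm wide; open, the fingers measure 114 mm over their backs; the gripper's body (76 mm by 85 mm) begins 54 mm behind the grasp point. The pads swing forward as they close: fully open they stand 13 mm farther back than shut.
Start: joints at [1.339, 0.314, -0.047, 1.21, 0, 1.571], TCP at [0.138, 0.584, 0.231] pointing down, gripper open.
Joint ranges: [-2.67, 2.67], [-0.69, 1.73], [-1.03, 1.25], [-2.08, 2.16], [-1.42, 1.45], [-3.14, 3.14]. Speed limits (rad/s): [2.39, 2.39, 3.01, 3.14, 3.14, 3.14].

### API

Orientations are given as [roll, pitch, yaw] about the fixed x, y, z axes, in that order (R = Rz(yaw) Ry(pitch) Rx(roll)).
In Python, from station import * gives the robot as it stands.
- The arm moves only by the shell command python3 -m inch 'ROWS' [OPENING] [FORCE]. ROWS is JSON, a list of rows, each a list of 4 numbers: the shift along the tool's x, y, z in m, then the turn about the tool's z in rad. In form: [[tx, ty, tz, spin], ...]. A call has 1 to 5 rows; each row shifts and turns the commanded pose from where the row before left it, along the tool's axes as they then stand; what a row does not reach is not made up. A row lasts 1/10 s, in which the tool goes at most 50 mm and 8.59 degrees, less where a joint would pass 70% of its speed; a pose out of reach is approached as far as the arm can. A call is refused whole if a number of a shift passes 0.05 or a number of a turn 0.15, either way. A call with a gripper value outside its range is refused whole. OPENING is the finger opening in m, from 0 to 0.0854, set as the call begins (- or left out, the last holds). The fingers move at their own pace and stop on an object; FORCE is the grip in N (left out, the last holds). Time passes only in rows, so rows that do not move let the fingers close. It gives the time, the measured TCP pose, the force, the opening and the grip force at its end, in the units of the state.
- sense(): the state, without advancing time (a new reading comes with each control period).
- grab_frame(name): name is "scene" or "top"; returns a dict with "img" (480x640x3 uint8, red, green, blue), "intrinsics" (3x3 intrinsics, pixels), "pose" (4x4, takes a point from camera to world coordinates). Camera axes: x right, y up, looking along -z (the intrinsics and any distortion apply to the point x, -y, -z); pixel columns grow to the right and rows downward; lengths in m; the calibration is good to about 2 mm. A picture is of the moment at which its call begins. There is no depth.
- job_done(): hands the job in; it is judged then, once.
The state is a dict: "clock": time; "joint_positions": joint angles; "dq": joint speeds; "joint_torque": joint torques, N m; "tcp_pos": TCP position; "tool_rot": TCP orientation; "contact_force": force on the tool from outside, world axes, zero at the start; "ft_torque": the same for the moment, N m; "width": finger opening in m; "grip_force": force on a finger pad.
Only numpy, scipy, OpenCV 4.12 (cv2) and the standard library are available. Lean on these libraries where they do the work, as an engineer would, in place of code of your own. Each camera call takes 0.05 s, during which the arm holds its last target. There are 200 camera calls.

### The job

Bring the bottle with the long thin spout to the front of the bottle carousel so it can be used: pull the lock knob at the front fully out past its click, then turn the turntable by the black bar handle on top until that bottle stands squarely behind the steel pointer. Finish while still gripping the bar handle and holding the turntable still there, with the lock left out. Keep all bottles upright in their seats and leave the loose stopper and vial beside it where they are.

Things in the scene. Friction and masses are not known exactly. Their poses are not given: they have to be found in the camera images.
- carousel: grey foot, fixed to the table; origin on the turntable's axis at table height, z up. Its -x axis is the carousel's FRONT (roughly towards the robot, within 0.4 rad), where an aluminium lock housing (104 to 130 mm from the axis, 40 mm wide, top at 48 mm) carries an upright steel pointer fin (top at 66 mm)
- pointer_tip (a point): tip of the steel pointer above the lock housing, 92 mm in front of the axis, 60 mm high; it points at the axis: the front station is the one behind it
- lock_knob (a joint): lock slide, m: 0 = home (its pin stands in a slot of the turntable's toothed rim and blocks it), 0.024 = fully out; it grows as the knob is pulled away from the axis, along the carousel's -x. A sprung ball gives a detent half way (about 5 N to pass); it stays where it is left
- lock_grip (a point): centre of the black round lock knob (28 mm diameter, 16 mm thick along the slide, axis level, 31 mm above the table, 152 mm in front of the turntable's axis when home; 14 mm of bare stem between the knob and the housing). Pinch it across its sides from above
- turntable: the turning disc, 88 mm in radius (small teeth on the rim to 99 mm), top 35 mm high; origin on the axis at table height, z up, x along the bar handle. With the lock out it turns either way without end and stays where it is left (0.06 Nm). Six white ring seats (43 mm bore, 28 mm high), 60 degrees apart, 62 mm from the axis; a 17 mm column on the axis carries the bar handle
- handle_grip (a point): middle of the black bar handle, on the axis, 184 mm above the table. The bar is 56 mm long along the turntable's x, 16 mm thick along its y and 34 mm tall (166 to 200 mm above the table, the highest part of the carousel); pinch it across its thickness from above
- spout_bottle: the wanted bottle: the only one with a long thin spout, 41 mm diameter, 128 mm tall (spout tip 163 mm above the table); loose in any seat but the front one, which is empty at the start; origin at the centre of its underside
- bottle_a: one of four alike short dropper bottles with a stubby cap, 38 mm diameter, 93 mm tall, loose in a seat; origin at the centre of its underside
- bottle_b: one of four alike short dropper bottles with a stubby cap, 38 mm diameter, 93 mm tall, loose in a seat; origin at the centre of its underside
- bottle_c: one of four alike short dropper bottles with a stubby cap, 38 mm diameter, 93 mm tall, loose in a seat; origin at the centre of its underside
- bottle_d: one of four alike short dropper bottles with a stubby cap, 38 mm diameter, 93 mm tall, loose in a seat; origin at the centre of its underside
- stopper: loose bystander: tapered rubber stopper, 29 mm diameter, 26 mm high; origin at the centre of its underside
- vial: loose bystander: small capped vial, 23 mm diameter, 51 mm tall; origin at the centre of its underside
Mind the look-alikes: they are no part of the job. What is shaped like the bottle_a but pink or purple is not meant.

How it is judged:
On the way, in this order (a step that is already met when the one before it is completed fails the run):
1. the lock knob is pulled out (over 18 of its 24 mm) (value of joint lock_knob above 0.018 m), for 0.2 s.
2. the spout bottle stands behind the pointer, turntable still and held by its bar handle (y of spout_bottle in the frame of carousel between -0.01 and 0.01 m and x of spout_bottle in the frame of carousel below -0.05 m and value of joint lock_knob above 0.018 m and contact force between the fingers and turntable_c0 above 4 N and angular speed of turntable below 0.1 rad/s), for 0.2 s.
At the end, for the whole second after the job is handed in: Spout bottle within 10 mm of the pointer's line at the front; turntable still (under 0.05 rad/s), fingers pressing its bar handle with over 4 N; lock out by over 18 mm; all five bottles upright (0.2 rad) in their seats; stopper and vial within 20 mm of their starts (y of spout_bottle in the frame of carousel between -0.01 and 0.01 m and x of spout_bottle in the frame of carousel below -0.05 m and value of joint lock_knob above 0.018 m and contact force between the fingers and turntable_c0 above 4 N and angle between each of spout_bottle, bottle_a, bottle_b, bottle_c, bottle_d's own z axis and vertical below 0.2 rad and height (world z) of spout_bottle between 0.028 and 0.042 m and horizontal distance between each of spout_bottle, bottle_a, bottle_b, bottle_c, bottle_d and carousel below 0.07 m and height (world z) of bottle_a between 0.028 and 0.042 m and height (world z) of bottle_b between 0.028 and 0.042 m and height (world z) of bottle_c between 0.028 and 0.042 m and height (world z) of bottle_d between 0.028 and 0.042 m and angular speed of turntable below 0.05 rad/s and distance of each of stopper, vial from where it was at the start of the episode below 0.02 m); the arm keeps its last pose, push and grip.
It fails at once if a bottle is tipped or lifted out of its seat (angle between any of spout_bottle, bottle_a, bottle_b, bottle_c, bottle_d's own z axis and vertical above 0.5 rad or height (world z) of any of spout_bottle, bottle_a, bottle_b, bottle_c, bottle_d above 0.055 m).
It fails at once if the stopper or vial is pushed away (distance of any of stopper, vial from where it was at the start of the episode above 0.03 m).
It also fails if it takes over 51 s, if anything falls off the work surface, if the arm or the gripper's body presses on something with over 40 N, if the wrist force passes 120 N, or if a joint passes its speed limit or range.

## Working session

There is one attempt and no reset: what is moved stays moved. The work goes in short steps, Python scripts to look and compute and a shell command to move; the robot and the scene stay as the last step left them, time stands still between calls to the robot, and variables do not carry over. Pictures are saved under pics/ and viewed, at most 10 in all, crops included, and the job is handed in when it is done.

```bash
mkdir -p pics; python3 - <<'E'
from station import *
import cv2
for n in("scene","top"):
    f=grab_frame(n);cv2.imwrite(f"pics/{n}0.png",f["img"][:,:,::-1]);print(n,f["intrinsics"],f["pose"])
s=sense();print(s)
E
```

```text
scene [[511.94465373   0.         324.05978454]
 [  0.         511.94465373 241.20025552]
 [  0.           0.           1.        ]] [[ 0.62529358  0.48987512 -0.60747865  0.02820285]
 [-0.78021529  0.40888113 -0.47337123 -0.35317264]
 [ 0.01649377  0.76996013  0.6378788   0.69495129]
 [ 0.          0.          0.          1.        ]]
top [[527.58105407   0.         320.77604394]
 [  0.         527.58105407 237.1778156 ]
 [  0.           0.           1.        ]] [[ 0.00624864  0.99614832 -0.08746132  0.42645717]
 [-0.99997782  0.00642643  0.00175135  0.0457699 ]
 [ 0.00230667  0.08744843  0.99616638  1.16159152]
 [ 0.          0.          0.          1.        ]]
{'clock': 0.1, 'joint_positions': array([ 1.33902468e+00,  3.14154759e-01, -4.79692836e-02,  1.21019263e+00,
       -3.39676337e-06,  1.57079436e+00]), 'dq': array([-0.00192018, -0.00199074,  0.00272469, -0.00117287, -0.00083579,
       -0.00083905]), 'joint_torque': array([ 5.99746018e-04, -5.40766883e+01,  3.40541410e+01,  1.12623425e-02,
       -2.08704785e-05, -4.73584905e-08]), 'tcp_pos': array([0.13770476, 0.58345792, 0.2305254 ]), 'tool_rot': array([-3.14007231e+00,  3.39376587e-06,  2.90982298e+00]), 'contact_force': array([ 0.08306406,  0.392672  , -0.75103987]), 'ft_torque': array([-0.03185551,  0.00802318,  0.01968331]), 'grip_force': 0.0, 'width': 0.0856627154551839}
```

View pics/top0.png

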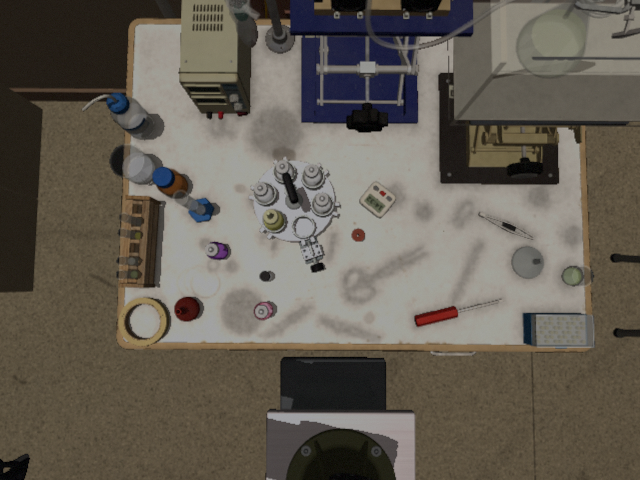

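View pics/scene0.png

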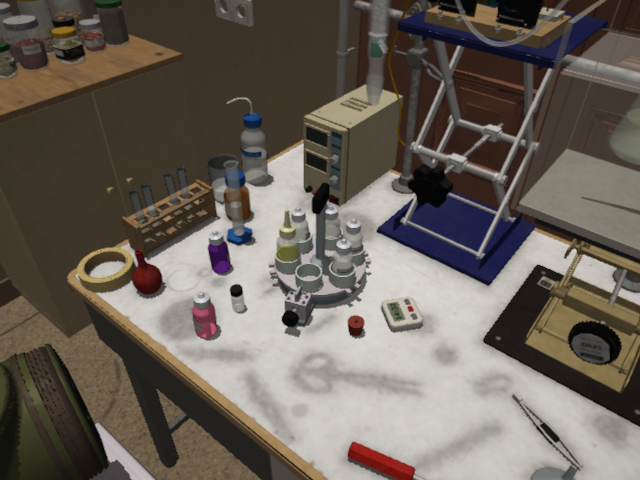

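```bash
cat > h.py <<'E'
import numpy as np
def ray(f,u,v):
    K=f["intrinsics"];P=f["pose"]
    d=P[:3,:3]@np.array([(u-K[0,2])/K[0,0],-(v-K[1,2])/K[1,1],-1]);return P[:3,3],d
def onplane(f,u,v,z):
    o,d=ray(f,u,v);return o+d*(z-o[2])/d[2]
def proj(f,p):
    K=f["intrinsics"];P=f["pose"];c=P[:3,:3].T@(np.array(p)-P[:3,3])
    return np.array([K[0,2]+K[0,0]*c[0]/-c[2],K[1,2]-K[1,1]*c[1]/-c[2]])
E
python3 - <<'E'
import cv2,numpy as np
t=cv2.imread("pics/top0.png");s=cv2.imread("pics/scene0.png")
a=cv2.resize(t[150:290,230:370],(560,560),interpolation=cv2.INTER_CUBIC)
cv2.imwrite("pics/tc.png",a)
a=cv2.resize(s[170:350,250:400],(600,600*180//150)[:2],interpolation=cv2.INTER_CUBIC)
cv2.imwrite("pics/sc.png",cv2.resize(s[180:340,250:400],(562,600),interpolation=cv2.INTER_CUBIC))
E
```

```text
(no output)
```

View pics/tc.png

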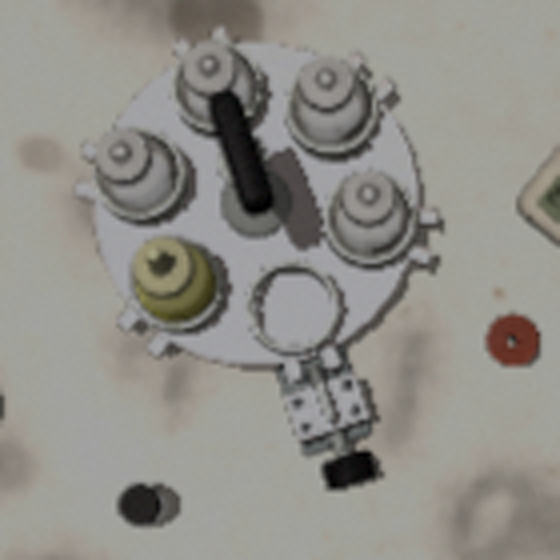

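View pics/sc.png

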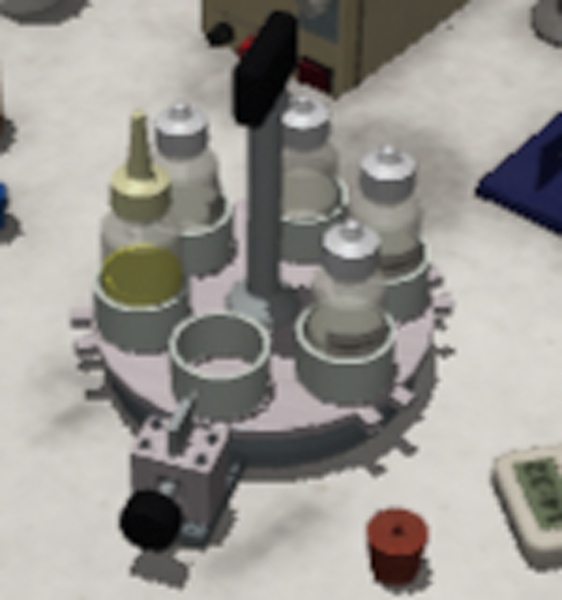

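```bash
python3 - <<'E'
from station import *
from h import *
import cv2
F={n:grab_frame(n) for n in("top","scene")}
B={"top":{"bar":(280,170,300,205),"knob":(308,258,330,276)},"scene":{"bar":(308,180,332,216),"knob":(278,306,302,330)}}
def tri(a,b):
    A=np.zeros((3,3));y=np.zeros(3)
    for o,d in(a,b):
        d=d/np.linalg.norm(d);M=np.eye(3)-np.outer(d,d);A+=M;y+=M@o
    return np.linalg.solve(A,y)
c={}
for n in F:
    for k,(x0,y0,x1,y1) in B[n].items():
        m=(F[n]["img"][y0:y1,x0:x1].max(2)<60).astype(np.uint8)
        _,l,st,ce=cv2.connectedComponentsWithStats(m);i=1+st[1:,4].argmax()
        ys,xs=np.nonzero(l==i);c[n,k]=ce[i]+[x0,y0]
        r=cv2.minAreaRect(np.c_[xs+x0,ys+y0].astype(np.float32));print(n,k,c[n,k],st[i,4],r)
        if n=="top":
            bp=cv2.boxPoints(r);print([onplane(F[n],*p,0.2 if k=="bar" else .04)[:2].round(4) for p in bp])
for k in("bar","knob"): print(k,tri(ray(F["top"],*c["top",k]),ray(F["scene"],*c["scene",k])))
# bar line yaw
for k,(u,v) in dict(spoutbase=(230+174/4,150+280/4),ring=(230+297/4,150+308/4)).items():print(k,onplane(F["top"],u,v,.063))
np.save("c.npy",[c["top","bar"],c["top","knob"]])
E
```

```text
top bar [290.7220339  188.18644068] 295 ((290.2764892578125, 187.49412536621094), (32.105709075927734, 14.208946228027344), 77.47119140625)
[array([0.6288, 0.1205]), array([0.6348, 0.0949]), array([0.5763, 0.0814]), array([0.5704, 0.1069])]
top knob [317.15730337 267.03370787] 89 ((316.9706115722656, 266.8823547363281), (7.518604278564453, 12.126781463623047), 75.96376037597656)
[array([0.4661, 0.0659]), array([0.4725, 0.041 ]), array([0.457, 0.037]), array([0.4506, 0.062 ])]
scene bar [321.04878049 197.9804878 ] 410 ((321.9362487792969, 198.30538940429688), (17.941179275512695, 32.687355041503906), 34.99202346801758)
scene knob [290.64 318.6 ] 225 ((291.5, 318.0), (16.0, 19.0), 90.0)
bar [0.60305602 0.10184973 0.18525946]
knob [0.46083522 0.05176923 0.03252845]
spoutbase [0.5584125  0.14314778 0.063     ]
ring [0.54407907 0.07857252 0.063     ]
```

Top view: the carousel axis is at about (296,200), the spout bottle (yellow) at about (274,219), left of the empty front seat, and the knob at (317,267). The spout bottle is about +60° (CCW) from the front. First I spin to the knob's yaw and check the sign.

```bash
python3 -m inch '[[0,0,0,-0.144],[0,0,0,-0.144],[0,0,0,-0.144],[0,0,0,-0.144]]' 0.05 40; python3 -m inch '[[-0.0095,-0.0469,0,0],[-0.0095,-0.0469,0,0],[-0.0095,-0.0469,0,0],[-0.0095,-0.0469,0,0],[-0.0095,-0.0469,0,0]]'; python3 - <<'E'
from station import *
from h import *
f=grab_frame("top")
for n in("vial","stopper"):
    u,v=dict(vial=(265,276),stopper=(358,235))[n];print(n,onplane(f,u,v,.03))
im=f["img"];L=[];R=[]
for v in range(176,201):
    x=np.nonzero(im[v,278:304].max(1)<60)[0]
    if len(x):L.append((v,x[0]+278));R.append((v,x[-1]+278))
for E in(L,R):
    E=np.array(E);p=np.polyfit(E[:,0],E[:,1],1);print(np.arctan(p[0]),len(E))
E
```

```text
clock: 0.6
tcp_pos: [0.1378, 0.5838, 0.231]
tool_rot: [-3.141, -0.0, -2.791]
contact_force: [0.4, -1.4, -0.2]
width: 0.0498
grip_force: 0.0
clock: 1.1
tcp_pos: [0.2622, 0.3775, 0.2312]
tool_rot: [-3.141, 0.0, -2.797]
contact_force: [0.9, -0.3, -0.9]
width: 0.0501
grip_force: 0.0
vial [0.44168906 0.16255029 0.03      ]
stopper [ 0.53103537 -0.03637853  0.03      ]
0.3421465338703268 25
0.39369822396002235 25
```

```bash
python3 -m inch '[[-0.0097,-0.0467,0,0],[-0.0097,-0.0467,0,0],[-0.0097,-0.0467,0,0],[-0.0097,-0.0467,0,0]]'; python3 -m inch '[[-0.0097,-0.0467,0,0],[-0.0097,-0.0467,0,0],[-0.0097,-0.0467,0,0],[-0.0097,-0.0467,0,0],[0,0,0,0]]';python3 -m inch '[[0,0,0.02,0],[0,0,0,0]]'
```

```text
clock: 1.55
tcp_pos: [0.3618, 0.2149, 0.2314]
tool_rot: [3.141, 0.0, -2.797]
contact_force: [-0.0, -0.7, 0.8]
width: 0.0497
grip_force: 0.0
clock: 2.05
tcp_pos: [0.4632, 0.0494, 0.2312]
tool_rot: [-3.14, 0.001, -2.804]
contact_force: [-1.1, 0.4, -0.1]
width: 0.0499
grip_force: 0.0
clock: 2.25
tcp_pos: [0.4591, 0.0536, 0.2093]
tool_rot: [3.14, -0.004, -2.798]
contact_force: [0.1, -0.3, -0.6]
width: 0.0502
grip_force: 0.0
```

```bash
python3 -m inch '[[0,0,0.04,0],[0,0,0.04,0],[0,0,0.03,0],[0,0,0,0]]'; python3 - <<'E'
from station import *
import cv2
s=sense();print(s["tcp_pos"],s["tool_rot"])
a=grab_frame("top")["img"][200:300,270:370,::-1];b=grab_frame("scene")["img"][230:360,240:370,::-1]
cv2.imwrite("pics/k1.png",cv2.hconcat([cv2.resize(a,(400,400)),cv2.resize(b,(400,400))]))
print(sense()["tcp_pos"])
E
```

```text
clock: 2.65
tcp_pos: [0.457, 0.0542, 0.0983]
tool_rot: [3.14, -0.007, -2.796]
contact_force: [-0.9, 0.5, 0.8]
width: 0.05
grip_force: 0.0
[0.45700315 0.05420116 0.09829748] [ 3.13982201 -0.00706435 -2.79595909]
[0.46052643 0.05437404 0.1020431 ]
```

View pics/k1.png

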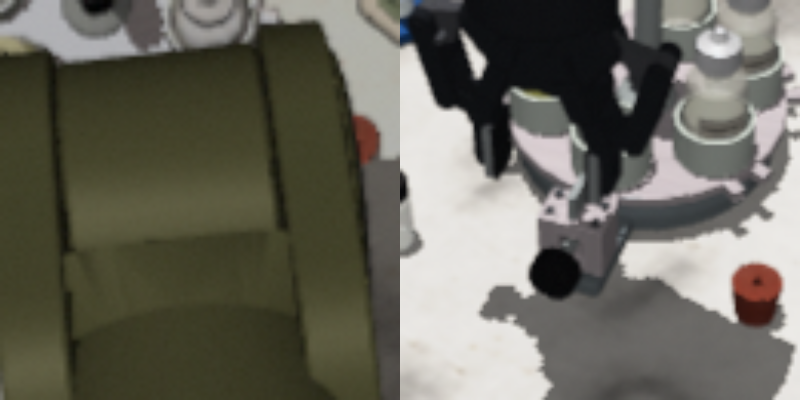

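The two open fingers (scene crop about (490,150) and (597,180)) straddle the knob at (555,272), so I'm descending.

```bash
python3 -m inch '[[0,-0.001,0.03,0],[0,0,0.03,0],[0,0,0.015,0],[0,0,0,0]]'; python3 -m inch '[[0,0,0.008,0],[0,0,0.005,0],[0,0,0,0]]';python3 -m inch '[[0,0,0,0],[0,0,0,0],[0,0,0,0],[0,0,0,0],[0,0,0,0]]' 0 40
```

```text
clock: 3.15
tcp_pos: [0.4612, 0.0531, 0.0266]
tool_rot: [3.141, -0.0, -2.797]
contact_force: [-0.3, 0.2, 1.0]
width: 0.0502
grip_force: 0.0
clock: 3.45
tcp_pos: [0.4616, 0.0529, 0.0137]
tool_rot: [-3.141, 0.001, -2.797]
contact_force: [0.1, -0.0, -0.2]
width: 0.0497
grip_force: 0.0
clock: 3.95
tcp_pos: [0.4613, 0.0538, 0.0141]
tool_rot: [3.139, 0.001, -2.797]
contact_force: [-1.4, 3.4, 5.3]
width: 0.0264
grip_force: 39.0
```

```bash
python3 -m inch '[[0.004,0,0,0],[0.004,0,0,0],[0.004,0,0,0],[0.004,0,0,0],[0,0,0,0]]' - 60; python3 -m inch '[[0.004,0,0,0],[0.003,0,0,0],[0.002,0,0,0],[0,0,0,0],[0,0,0,0]]'
```

```text
clock: 4.45
tcp_pos: [0.4459, 0.0484, 0.0141]
tool_rot: [3.139, 0.001, -2.797]
contact_force: [-4.3, 4.6, 10.9]
width: 0.0256
grip_force: 60.8
clock: 4.95
tcp_pos: [0.4386, 0.0458, 0.0142]
tool_rot: [3.139, 0.003, -2.797]
contact_force: [0.9, 6.2, 4.7]
width: 0.0255
grip_force: 60.2
```

```bash
python3 -m inch '[[0.002,0,0,0],[0.001,0,0,0],[0,0,0,0],[0,0,0,0]]'; python3 -m inch '[[0,0,0,0],[0,0,0,0],[0,0,0,0],[0,0,0,0]]' 0.05
```

```text
clock: 5.35
tcp_pos: [0.4386, 0.0458, 0.0143]
tool_rot: [3.138, 0.008, -2.797]
contact_force: [7.5, 9.6, -8.1]
width: 0.0255
grip_force: 59.7
clock: 5.75
tcp_pos: [0.4344, 0.043, 0.0132]
tool_rot: [-3.141, -0.001, -2.798]
contact_force: [-0.3, -0.2, 0.1]
width: 0.0499
grip_force: 0.0
```

```bash
python3 -m inch '[[0,0,-0.03,0],[0,0,-0.05,0],[0,0,-0.05,0],[0,0,-0.05,0],[0,0,-0.05,0]]'; python3 -m inch '[[0,0,-0.03,0],[0,0,0,0]]';python3 - <<'E'
from station import *
from h import *
import cv2
f=grab_frame("scene");im=f["img"]
cv2.imwrite("pics/k2.png",cv2.resize(im[170:350,230:410,::-1],(600,600),interpolation=cv2.INTER_CUBIC))
x0,y0,x1,y1=268,305,305,345
m=(im[y0:y1,x0:x1].max(2)<60).astype(np.uint8)
_,l,st,ce=cv2.connectedComponentsWithStats(m);i=1+st[1:,4].argmax();c=ce[i]+[x0,y0]
print(c,st[i],onplane(f,*c,.0325),sense()["tcp_pos"])
E
```

```text
clock: 6.25
tcp_pos: [0.4341, 0.0431, 0.2454]
tool_rot: [-3.141, -0.0, -2.798]
contact_force: [1.8, 0.0, 0.0]
width: 0.05
grip_force: 0.0
clock: 6.45
tcp_pos: [0.4372, 0.0434, 0.2779]
tool_rot: [-3.139, 0.008, -2.798]
contact_force: [0.1, -0.4, -0.4]
width: 0.0502
grip_force: 0.0
[284.89908257 328.48165138] [  9  14  17  19 218] [0.43761042 0.04524088 0.0325    ] [0.4361006  0.04329959 0.27534857]
```

View pics/k2.png

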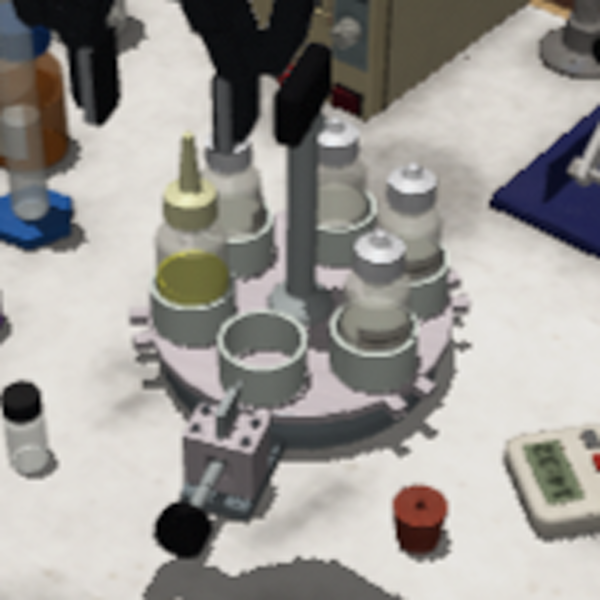

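Scene: knob at crop (183,528), 24.3 mm out with the stem visible; all bottles are seated and the vial and stopper untouched. Now the bar's direction from its edges.

```bash
python3 - <<'E'
from station import *
from h import *
import cv2
im=cv2.imread("pics/scene0.png")
f=grab_frame("scene")
x0,y0,x1,y1=308,178,334,218
m=(im[y0:y1,x0:x1].max(2)<60).astype(np.uint8)
_,l,st,ce=cv2.connectedComponentsWithStats(m);i=1+st[1:,4].argmax()
T=[];B=[]
for c in range(st[i,0],st[i,0]+st[i,2]):
    r=np.nonzero(l[:,c]==i)[0];T.append((c+x0,r[0]+y0-.5));B.append((c+x0,r[-1]+y0+.5))
T=np.array(T);B=np.array(B);print(T.tolist(),B[:,1].tolist())
n=len(T)
for E,sl,z in((T,slice(1,n*6//10),.2),(B,slice(n*5//10,n-1),.166)):
    p=np.polyfit(E[sl,0],E[sl,1],1);us=E[sl,0][[0,-1]]
    a,b=[onplane(f,u,np.polyval(p,u),z) for u in us];d=b-a;print(a,b,np.arctan2(d[1],d[0]))
E
```

```text
[[312.0, 198.5], [313.0, 196.5], [314.0, 193.5], [315.0, 192.5], [316.0, 192.5], [317.0, 190.5], [318.0, 188.5], [319.0, 186.5], [320.0, 185.5], [321.0, 183.5], [322.0, 182.5], [323.0, 182.5], [324.0, 182.5], [325.0, 182.5], [326.0, 182.5], [327.0, 182.5], [328.0, 183.5], [329.0, 184.5], [330.0, 183.5], [331.0, 184.5], [332.0, 184.5], [333.0, 184.5]] [209.5, 212.5, 212.5, 212.5, 213.5, 214.5, 214.5, 214.5, 213.5, 211.5, 209.5, 208.5, 206.5, 205.5, 201.5, 199.5, 199.5, 200.5, 201.5, 201.5, 201.5, 202.5]
[0.58245401 0.10462687 0.2       ] [0.63036955 0.11909836 0.2       ] 0.2933097618565393
[0.60702732 0.10193658 0.166     ] [0.63325161 0.10225435 0.166     ] 0.012116733452589339
```

```bash
python3 -m inch '[[-0.04,0,0,0],[-0.045,0,0,0],[-0.045,0,0,0],[-0.045,-0.001,0,0],[0,0,0,0]]'; python3 -m inch '[[0,0,0,0],[0,0,0.03,0],[0,0,0.03,0],[0,0,0,0],[0,0,0,0]]'
```

```text
clock: 7.05
tcp_pos: [0.6026, 0.1027, 0.268]
tool_rot: [3.141, -0.005, -2.796]
contact_force: [-0.8, 0.3, -1.1]
width: 0.05
grip_force: 0.0
clock: 7.55
tcp_pos: [0.5983, 0.1009, 0.2134]
tool_rot: [3.141, -0.002, -2.798]
contact_force: [0.3, -0.0, 1.4]
width: 0.0503
grip_force: 0.0
```

```bash
python3 -m inch '[[-0.003,0,0.02,0],[0,0,0.015,0],[0,0,0.01,0],[0,0,0,0]]'; python3 -m inch '[[0,0,0,0],[0,0,0,0],[0,0,0,0],[0,0,0,0],[0,0,0,0]]' 0 40;  python3 - <<'E'
from station import *
s=sense();print(s["ft_torque"],s["tool_rot"],s["joint_positions"])
E
```

```text
clock: 7.95
tcp_pos: [0.6022, 0.1023, 0.1684]
tool_rot: [3.142, -0.001, -2.798]
contact_force: [-0.5, -0.7, -0.9]
width: 0.05
grip_force: 0.0
clock: 8.45
tcp_pos: [0.603, 0.1038, 0.1698]
tool_rot: [3.14, 0.002, -2.797]
contact_force: [-2.2, 4.3, 6.3]
width: 0.0157
grip_force: 40.5
[ 0.74068826  0.52577905 -0.03118545] [ 3.13963869e+00  2.07301893e-03 -2.79660726e+00] [ 0.16918526  0.3634975  -0.1191948   1.0864047   0.00228641 -0.17580022]
```

Grip on bar good (16 mm). Turn +60° gently.

```bash
python3 -m inch '[[0,0,0,-0.03],[0,0,0,-0.06],[0,0,0,-0.08],[0,0,0,-0.08],[0,0,0,-0.08]]'; python3 -m inch '[[0,0,0,-0.08],[0,0,0,-0.08],[0,0,0,-0.08],[0,0,0,-0.08],[0,0,0,-0.08]]';python3 -m inch '[[0,0,0,-0.08],[0,0,0,-0.08],[0,0,0,-0.06],[0,0,0,-0.04],[0,0,0,-0.02]]';python3 -m inch '[[0,0,0,-0.027],[0,0,0,0],[0,0,0,0]]'; python3 - <<'E'
from station import *
from h import *
import cv2
s=sense();print(s["ft_torque"],s["tool_rot"],s["tcp_pos"])
f=grab_frame("scene");im=f["img"]
cv2.imwrite("pics/k3.png",cv2.resize(im[170:350,230:410,::-1],(600,600),interpolation=cv2.INTER_CUBIC))
E
```

```text
clock: 8.95
tcp_pos: [0.603, 0.1037, 0.1697]
tool_rot: [3.14, 0.002, -2.463]
contact_force: [-2.9, 3.8, 6.0]
width: 0.0154
grip_force: 40.5
clock: 9.45
tcp_pos: [0.603, 0.1037, 0.1697]
tool_rot: [-3.141, 0.003, -2.064]
contact_force: [-1.8, 3.3, 5.2]
width: 0.0156
grip_force: 40.5
clock: 9.95
tcp_pos: [0.6031, 0.1037, 0.1698]
tool_rot: [-3.141, 0.003, -1.786]
contact_force: [-0.7, 3.9, 4.7]
width: 0.016
grip_force: 40.5
clock: 10.25
tcp_pos: [0.6031, 0.1036, 0.1698]
tool_rot: [-3.141, 0.003, -1.76]
contact_force: [-2.7, 3.0, 6.5]
width: 0.0153
grip_force: 40.5
[0.71335537 0.53971565 0.04624921] [-3.14059130e+00  2.53568847e-03 -1.75950689e+00] [0.60309196 0.10364844 0.1697569 ]
```

View pics/k3.png

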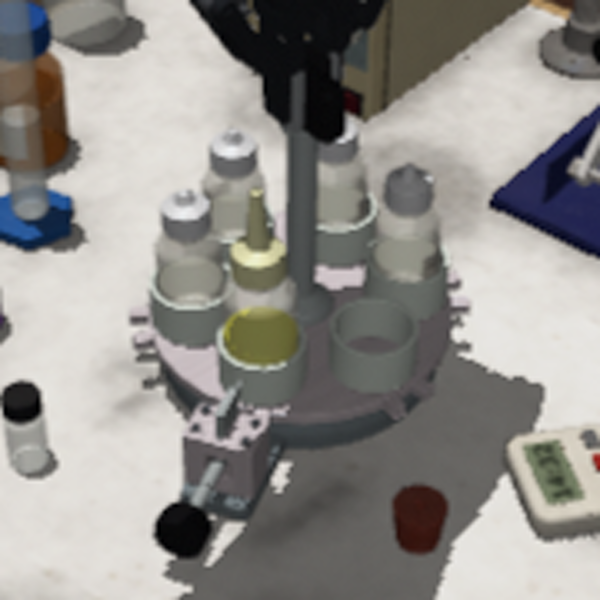

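The spout bottle's seat now stands at crop (262,345), where the empty front seat was; the others are seated. Numeric check with the spout tip, cap and knob line.

```bash
python3 - <<'E'
from station import *
from h import *
import cv2
f=grab_frame("scene");im=f["img"]
ax=np.array([.603,.1028]);kn=np.array([.4376,.0452]);yw=np.arctan2(*(ax-kn)[::-1]);print("yaw",yw)
hsv=cv2.cvtColor(im,cv2.COLOR_RGB2HSV)[225:285,294:322]
m=((hsv[...,1]>70)&(hsv[...,0]>18)&(hsv[...,0]<40))
ys,xs=np.nonzero(m);ys+=225;xs+=294;print(len(ys),ys.min())
t=ys<=ys.min()+1;L=ys>272
for n,p in dict(tip=onplane(f,xs[t].mean(),ys.min()-.5,.163),body=None or onplane(f,230+261.5*.3,170+345*.3,.063)).items():
    for y in(yw,.345):
        d=p[:2]-ax;print(n,p,"x,y in carousel",d@[np.cos(y),np.sin(y)],d@[-np.sin(y),np.cos(y)])
E
```

```text
yaw 0.3351119838408338
316 262
tip [0.47983376 0.03032876 0.163     ] x,y in carousel -0.14014890209043454 -0.02793363254994194
tip [0.47983376 0.03032876 0.163     ] x,y in carousel -0.1404182544756317 -0.026546494958960692
body [0.54106551 0.08044616 0.063     ] x,y in carousel -0.06584090434588832 -0.0007416712036223683
body [0.54106551 0.08044616 0.063     ] x,y in carousel -0.06584501918257615 -9.060962904209463e-05
```

```bash
python3 -m inch '[[0,0,0,-0.008],[0,0,0,0],[0,0,0,0],[0,0,0,0]]'; python3 -c "
from station import *
print(job_done())"
```

```text
clock: 10.75
tcp_pos: [0.6031, 0.1036, 0.1698]
tool_rot: [-3.141, 0.003, -1.752]
contact_force: [-2.3, 4.0, 4.3]
width: 0.0151
grip_force: 40.5
the job is handed in; nothing more can be done
None
```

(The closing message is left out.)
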